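# Lock the carving-tool case with the square key

### The job

The carving lesson is over: lock the blue tool case. Take the square key (amber wooden handle) from the key stand, push it fully home in the square socket on the case, turn it clockwise until the yellow pointer reaches its stop at the green mark, and leave the key standing in the lock. Leave the green-handled key, the tray of gouges and the sharpening stone alone.

Things in the scene. Friction and masses are not known exactly. Their poses are not given: they have to be found in the camera images.
- square_key_grip (a point): Centre of the handle of the key to use, upright in the stand. Amber handle block 60 (x) x 20 (y) x 24 mm high; below it a steel shank 18 mm square, 64 mm long, sides parallel to the handle's; its lowest 12 mm are a cone down to a 10 mm flat tip. The point is 12 mm above the handle's underside, 76 mm above the tip, 84 mm above the bench at the start; z up the key. 180 g.
- round_key_grip (a point): Centre of the handle of the wrong key, to be left alone: same size, but green plastic handle and round dark 18 mm shank. It stands in the other hole of the stand, 100 mm from the square key, handles parallel, side by side.
- lock_mouth (a point): Centre of the mouth of the square socket, a brass nut recessed 4 mm below the case's top face. Socket 22.5 mm square, 34 mm deep, flat floor; x and y are parallel to its sides and turn with it, z up. With the key home its handle's centre is 42 mm above this point. The key fits in any of four quarter turns, with about 17 degrees of play either way before it drives the socket.
- lock (a joint): Turn of the socket in rad: 0 when the pointer is at the red mark (unlocked), growing clockwise seen from above to a hard stop at 1.22 (70 degrees) at the green mark (locked). It starts between 0 and 0.3. Light friction (0.08 N m); it stays where it is left.
- tray_center (a point): Black open tray, 110 x 180 x 30 mm, with four amber-handled gouges in it; loose on the bench, to be left alone. The point is its centre, 15 mm above the bench; y along its length.
- stone_center (a point): Grey sharpening stone on a dark wooden base, 80 x 190 x 28 mm; loose on the bench, to be left alone. The point is its centre, 14 mm above the bench; y along its length.
- stand: Fixed dark wooden key stand, 60 (x) x 160 (y) x 40 mm high; origin at the centre of its underside. Two holes, 19.5 mm square and 32 mm deep, at y = -50 and +50 mm hold the two keys upright; which key is in which varies. Lift a key straight up more than 32 mm to free it.
- case: Fixed blue tool case, 200 (x) x 260 (y) x 60 mm high; origin at the centre of its underside. The lock's axis is upright at x = -20 mm, y = 0, in a 62 mm round recess in the top face. A yellow pointer on the lock lies along the socket frame's +x; red mark = unlocked, green mark = locked.
Mind the look-alikes: they are no part of the job. What is meant by the part that bears square_key_grip is not pink or purple, and is the larger of those in its own colour.

How it is judged:
By the outcome, as a careful person would: the job done as asked, in the order asked, and still so for the second after the job is handed in, with the robot touching nothing.
It also fails if it takes over 43 s, if anything falls off the work surface, if the arm or the gripper's body presses on something with over 40 N, if the wrist force passes 120 N, or if a joint passes its speed limit or range.

### The arm

A 6-joint arm with a two-finger parallel gripper is mounted at the origin on the work surface. World frame = base frame: x ahead of the robot, y to its left, z up, the work surface at z = 0. Lengths are in m, angles in degrees, forces in N, time in s.
With the tool pointing down it reaches from about 0.375 to 0.925 m from the base axis. Payload 5.7 kg.
Tool frame: the origin (TCP) lies at the very end of the fingers, on their centre line; the grasp point (between the pads) lies r.tcp_to_grasp behind it (r.tcp_to_grasp is the distance from the TCP to the grasp point, in m); z points along the fingers, y is the direction in which the jaws open and shut (so a half turn about z gives the same grasp; the last joint's range is limited). The gripper opens to 85 mm and grips with 20 to 120 N. Pads are 22 mm wide; open, the fingers measure 114 mm over their backs; the gripper's body (76 mm by 85 mm) begins 54 mm behind the grasp point. The pads swing forward as they close: fully open they stand 13 mm farther back than shut.
Start: joints at [59.066, 20.558, 86.54, -0, 72.909, -6.595], TCP at [0.247, 0.547, 0.231] pointing down, gripper open.
Joint ranges: [-170.27, 170.27], [-57.76, 135], [12.27, 136.19], [-55.21, 235.2], [11.17, 155.16], [-170.74, 170.74]. Speed limits (degrees/s): [136.94, 136.94, 180, 180, 180, 180].

### API

Orientations are given as [roll, pitch, yaw] about the fixed x, y, z axes, in that order (R = Rz(yaw) Ry(pitch) Rx(roll)).
In Python, from cell import r gives the robot as it stands.
- The arm moves only by the tool play_rows, never from a script. Its argument "series" is a list of rows, each a list of 3 entries, a list of its own where there are three numbers: the shift along the tool's x, y, z in mm, then the turn, a rotation vector about the tool's x, y, z in rad, then the opening, from 0 (shut) to 1 (fully open). In form: [[[x, y, z], [wx, wy, wz], jaw], ...]. A call has 1 to 20 rows; each row is the pose to reach, as a shift and turn from the pose commanded when the call began, along the tool's axes at that moment; what a row does not reach only later rows make up. A row lasts 1/12 s, in which the tool goes at most 41.7 mm and 7.16 degrees, less where a joint would pass 70% of its speed; a pose out of reach is approached as far as the arm can. A call with a gripper value outside its range is refused whole. The fingers move at their own pace and stop on an object; "force" is the grip in N (left out, the last holds). Time passes only in rows, so rows that repeat a pose let the fingers close. It gives the time, the measured TCP pose, the force and the opening at its end, in the units of the state.
- r.read_state(): the state, without advancing time (a new reading comes with each control period).
- r.get_image(name): name is "scene" or "side" or "wrist"; returns the picture (480x640x3 uint8, blue, green, red); there is no depth.
- r.camera_model(name): a dict with "fx", "fy", "cx", "cy" (pixels), "k1" (the pictures are not rectified: a ray, as slopes to the right and down, at radius r is drawn at 1 + k1 r^2 times it, then the intrinsics apply), "pose" (4x4, takes a point from camera to world coordinates); the wrist camera has in their place "hand_eye" (4x4, takes a point from camera to tool coordinates, whose origin is the TCP and whose axes are the flange's). Camera axes: x right, y down, z forward; pixel columns grow to the right and rows downward; lengths in m; the calibration is good to about 2 mm. A picture is of the moment at which its call begins: read the wrist's pose just before it. camera_model takes no time and is no camera call.
- r.close_job(): hands the job in, once; it reports no verdict.
The state is a dict: "clock": time; "qpos": joint angles; "qvel": joint speeds; "tau": joint torques, N m; "ee_pos": TCP position; "orientation": TCP orientation; "wrist_force": force on the tool from outside, world axes, zero at the start; "ft_torque": the same for the moment, N m; "gripper_width": opening from 0.0 (shut) to 1.0 (fully open).
Only numpy, scipy, OpenCV 4.12 (cv2) and the standard library are available. Lean on these libraries where they do the work, as an engineer would, in place of code of your own. Each camera call takes 0.05 s, during which the arm holds its last target. There are 200 camera calls.

## Working session

There is one attempt and no reset: what is moved stays moved. The work goes in short steps, Python scripts to look and compute and a tool call to move; the robot and the scene stay as the last step left them, time stands still between calls to the robot, and variables do not carry over. Pictures are saved under pics/ and viewed, about 8 in all and at most 12, crops included, and the job is handed in when it is done.

Besides the shell and the picture viewer there is one more tool, called after "Emit:" in YAML: its name, and indented under it one key for each argument. play_rows: Moves the arm, as the interface text tells. Its arguments: {"type":"object","properties":{"series":{"type":"array","items":{"type":"array"}},"force":{"type":"number"}},"required":["series"]}

```bash
mkdir -p pics; ls
python3 - <<'E'
from cell import r
import cv2
s=r.read_state();print(s);print(r.tcp_to_grasp)
for n in("scene","side","wrist"):
    cv2.imwrite(f"pics/{n}0.png",r.get_image(n));print(n,r.camera_model(n))
E
```

```text
pics
{'clock': 0.0, 'qpos': array([ 5.90669023e+01,  2.05985962e+01,  8.66012484e+01, -1.38032401e-04,
        7.29101581e+01, -6.59606044e+00]), 'qvel': array([-0.038955  , -0.01246976,  0.0246461 , -0.00452962,  0.12144643,
        0.0979452 ]), 'tau': array([ 3.61023784e-03, -5.27639043e+01, -2.78620273e+01,  2.59103235e-04,
        1.34741949e-02,  6.44446374e-06]), 'ee_pos': array([0.24691269, 0.54605614, 0.23043173]), 'orientation': array([-1.79890710e+02, -1.25048915e-02,  1.55662991e+02]), 'wrist_force': array([-0.33033725, -0.0360588 , -0.7466596 ]), 'ft_torque': array([-0.00918181,  0.06591125, -0.02145858]), 'gripper_width': 0.9968930502299284}
0.0187
scene {'fx': 525.2645003049057, 'fy': 525.2645003049057, 'cx': 311.1998054534471, 'cy': 241.84632793832782, 'k1': 0.050393336036955554, 'pose': array([[ 0.29359676,  0.47996515, -0.82670091,  1.33747118],
       [ 0.95590577, -0.14133314,  0.25742787, -0.19413993],
       [ 0.00671617, -0.86582815, -0.50029641,  0.52731233],
       [ 0.        ,  0.        ,  0.        ,  1.        ]])}
side {'fx': 493.5901564284273, 'fy': 493.5901564284273, 'cx': 328.35798285656483, 'cy': 242.45165131672923, 'k1': 0.022230110191725886, 'pose': array([[ 0.84921851, -0.35000197,  0.3953815 ,  0.20731364],
       [-0.52804014, -0.56113763,  0.63741522, -0.64412685],
       [-0.00123314, -0.75008211, -0.66134356,  0.75288541],
       [ 0.        ,  0.        ,  0.        ,  1.        ]])}
wrist {'fx': 335.6868904368035, 'fy': 335.6868904368035, 'cx': 320.09750616577793, 'cy': 234.8707541873013, 'k1': -0.03509821784419533, 'hand_eye': array([[-5.00958472e-04, -9.60259357e-01, -2.79108789e-01,
         7.12904759e-02],
       [ 9.99999868e-01, -4.50346567e-04, -2.45455906e-04,
        -2.75386648e-04],
       [ 1.10005645e-04, -2.79108876e-01,  9.60259456e-01,
        -1.42308592e-01],
       [ 0.00000000e+00,  0.00000000e+00,  0.00000000e+00,
         1.00000000e+00]])}
```

View pics/scene0.png

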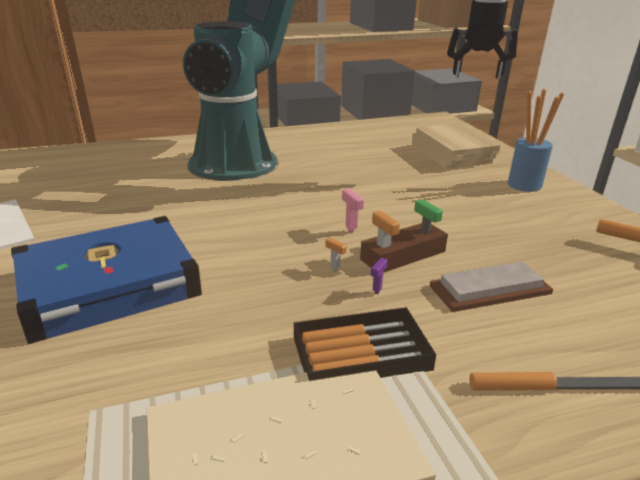

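View pics/side0.png

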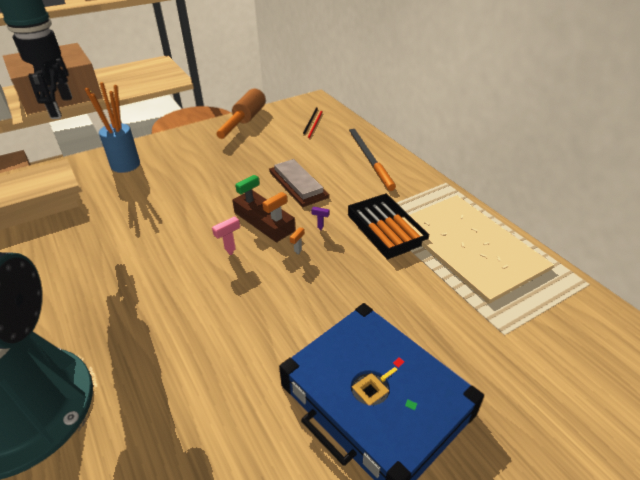

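The scene view shows the stand with the amber key at (386,223) and the green one at (428,210). The decoys are small orange (336,247), pink (352,205) and purple (378,273). The lock is at (102,253). In the side view the amber key is at (275,203), the green at (247,184) and the lock at (370,390), with the pointer near red.

```bash
cat > h.py <<'E'
import numpy as np, cv2
from scipy.spatial.transform import Rotation as R
from cell import r
def toolT(s=None):
    s=s or r.read_state(); T=np.eye(4)
    T[:3,:3]=R.from_euler('xyz',s['orientation'],degrees=True).as_matrix(); T[:3,3]=s['ee_pos']; return T
def ray(n,uv,T=None):
    c=r.camera_model(n); P=c['pose'] if 'pose' in c else T@c['hand_eye']
    d=np.array([(uv[0]-c['cx'])/c['fx'],(uv[1]-c['cy'])/c['fy']]); u=d.copy()
    for _ in range(20): u=d/(1+c['k1']*(u@u))
    v=P[:3,:3]@np.r_[u,1]; return P[:3,3],v/np.linalg.norm(v)
def tri(rays):
    A=sum(np.eye(3)-np.outer(d,d) for o,d in rays); b=sum((np.eye(3)-np.outer(d,d))@o for o,d in rays)
    p=np.linalg.solve(A,b); return p,max(np.linalg.norm(np.cross(p-o,d)) for o,d in rays)
def onz(n,uv,z,T=None):
    o,d=ray(n,uv,T); return o+d*(z-o[2])/d[2]
def proj(n,p,T=None):
    c=r.camera_model(n); P=c['pose'] if 'pose' in c else T@c['hand_eye']
    q=np.linalg.inv(P)@np.r_[p,1]; u=q[:2]/q[2]; u=u*(1+c['k1']*(u@u)); return u*[c['fx'],c['fy']]+[c['cx'],c['cy']]
def move(p,yaw):  # shift mm & rotvec in tool axes, to tool-down pose
    T=toolT(); G=R.from_euler('xyz',[180,0,yaw],degrees=True).as_matrix()
    return np.round(T[:3,:3].T@(np.array(p)-T[:3,3])*1000,1), np.round(R.from_matrix(T[:3,:3].T@G).as_rotvec(),3)
E
python3 - <<'E'
from h import *
np.set_printoptions(precision=4,suppress=True)
for k,a,b in [('amber',(386,223),(275,203)),('green',(428,210),(247,184)),('lock',(102,253),(370,390)),('small',(336,246),(297,236)),('pink',(352,198),(226,228)),('purple',(379,268),(320,212)),('redmark',(109,270),(398,363)),('greenmark',(62,267),(411,405))]:
    print(k,*tri([ray('scene',a),ray('side',b)]))
E
python3 -c "
import cv2,numpy as np
a=cv2.imread('pics/scene0.png')[180:310,310:470];b=cv2.imread('pics/side0.png')[160:290,200:360]
cv2.imwrite('pics/c1.png',cv2.resize(np.hstack([a,b]),None,fx=2.5,fy=2.5,interpolation=2))"
```

```text
amber [0.5775 0.1825 0.0824] 0.0014538430648629462
green [0.554  0.2794 0.0847] 0.0002386824091033892
lock [ 0.493  -0.307   0.0547] 0.0013480478865348891
small [0.5799 0.0874 0.0519] 0.0011248050177133063
pink [0.4506 0.1658 0.0767] 0.0016005482195784793
purple [0.6667 0.1333 0.0513] 0.00040245926004677424
redmark [ 0.56   -0.2932  0.0596] 0.0009189446646702639
greenmark [ 0.5295 -0.3646  0.0598] 0.0008224277025819611
```

View pics/c1.png

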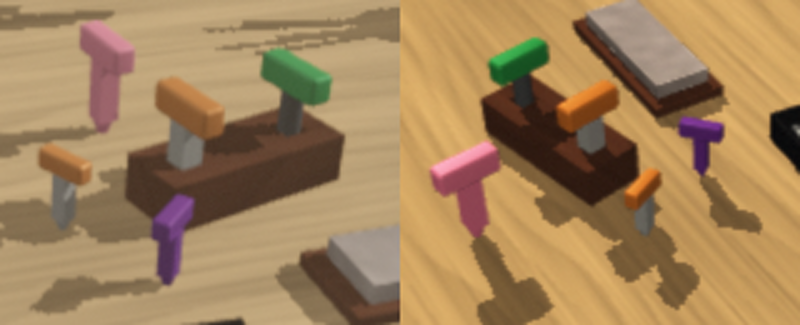

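Run:
```python
from h import *
np.set_printoptions(precision=4,suppress=True)
for k,a,b in [('cupbase',(527,185),(125,168)),('pencil',(528,95),(88,90)),('pencil2',(560,95),(115,82)),('boxtop',(450,135),(40,190))]:
    print(k,*tri([ray('scene',a),ray('side',b)]))
print(move([.5775,.1825,.2],193.6), move([.5775,.1825,.26],193.6))
```

```text
cupbase [ 0.3461  0.6679 -0.0067] 0.005929150938675311
pencil [0.3188 0.6422 0.2224] 0.009377458129312118
pencil2 [0.3872 0.6645 0.2286] 0.00035038156109994784
boxtop [0.1351 0.5648 0.061 ] 0.00805580694773305
(array([-451. , -195.1,   30.8]), array([-0.001, -0.001, -0.662])) (array([-451. , -195.2,  -29.2]), array([-0.001, -0.001, -0.662]))
```

Emit:
play_rows:
  series:
    - [[-20,-9,-10],[0,0,-0.05],1]
    - [[-50,-21,-20],[0,0,-0.12],1]
    - [[-85,-37,-28],[0,0,-0.2],1]
    - [[-122,-53,-28],[0,0,-0.28],1]
    - [[-160,-69,-20],[0,0,-0.36],1]
    - [[-198,-86,-10],[0,0,-0.44],1]
    - [[-236,-102,0],[0,0,-0.52],1]
    - [[-274,-118,10],[0,0,-0.58],1]
    - [[-312,-135,20],[0,0,-0.62],1]
    - [[-350,-151,30],[0,0,-0.662],1]
    - [[-385,-167,30],[0,0,-0.662],1]
    - [[-415,-180,30],[0,0,-0.662],1]
    - [[-437,-189,30],[0,0,-0.662],1]
    - [[-451,-195,30],[0,0,-0.662],1]
    - [[-451,-195,30],[0,0,-0.662],1]
    - [[-451,-195,30],[0,0,-0.662],1]

```text
clock: 1.48
ee_pos: [0.5775, 0.1831, 0.2009]
orientation: [180.0, -0.1, -166.5]
wrist_force: [-0.4, -0.2, -0.1]
gripper_width: 0.998
```

Run:
```python
from h import *
T=toolT();im=r.get_image('wrist');cv2.imwrite('pics/w1.png',im);np.save('w1T.npy',T)
s=r.read_state();print(s['clock'],s['ee_pos'],s['orientation'],proj('wrist',[.5775,.1825,.083],T),s['wrist_force'],s['ft_torque'])
```

```text
1.5333 [0.57681885 0.18374015 0.20097549] [ 1.79958435e+02 -7.85918689e-02 -1.66413794e+02] [319.38106877 229.77822227] [-0.00599949  0.73686107 -0.02297894] [ 0.05512081  0.01558624 -0.03589431]
```

View pics/w1.png

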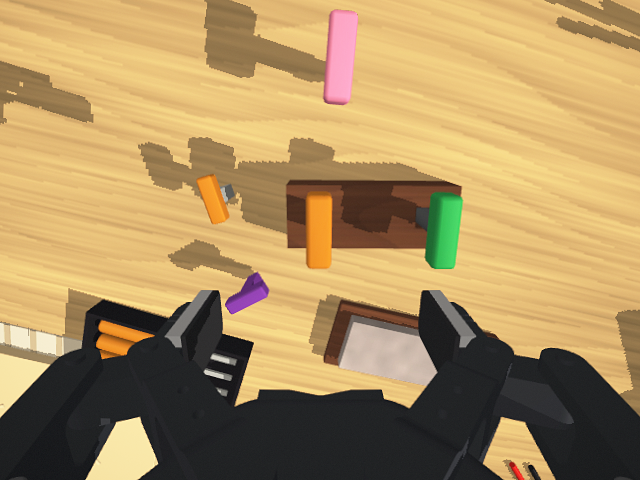

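Wrist view: amber handle centred at about (319,230), aligned with the image columns, and the green one at (444,230). It agrees with the prediction. Now the edges precisely, then descent.

Run:
```python
from h import *
im=cv2.imread('pics/w1.png');T=np.load('w1T.npy')
hsv=cv2.cvtColor(im,cv2.COLOR_BGR2HSV)
m=cv2.inRange(hsv[170:290,295:345],(8,190,150),(22,255,255))
ys,xs=np.nonzero(m);xs=xs+295;ys=ys+170
print(xs.min(),xs.max(),ys.min(),ys.max(),len(xs))
rect=cv2.minAreaRect(np.c_[xs,ys].astype(np.float32));print(rect)
P=np.array([onz('wrist',p,.096,T) for p in cv2.boxPoints(rect)]);print(P.round(4),P.mean(0))
# centroid + second-moment axis on top plane
Q=np.array([onz('wrist',p,.096,T)[:2] for p in np.c_[xs,ys]]);w,v=np.linalg.eigh(np.cov(Q.T));print(Q.mean(0),np.degrees(np.arctan2(v[1,1],v[0,1])),np.sqrt(w*12))
print(onz('side',(275,203),.084),onz('scene',(386,223),.084))
c=P.mean(0)
print(move([.5775,.1825,.065],193.6))
```

```text
306 331 192 267 1890
((318.5, 229.5), (75.0, 25.0), 90.0)
[[0.5482 0.1653 0.096 ]
 [0.5439 0.1833 0.096 ]
 [0.6015 0.1977 0.096 ]
 [0.6061 0.1785 0.096 ]] [0.57491073 0.18120386 0.096     ]
[0.57390652 0.18105824] -166.64397046664206 [0.01907331 0.05905837]
[0.57617399 0.1783022  0.084     ] [0.57814762 0.18306254 0.084     ]
(array([ -0.6,  -1.5, 136. ]), array([ 0.001, -0.001, -0.   ]))
```

Emit:
play_rows:
  series:
    - [[1,-1,25],[0,0,0],1]
    - [[1,-1,55],[0,0,0],1]
    - [[1,-1,85],[0,0,0],1]
    - [[1,-1,110],[0,0,0],1]
    - [[1,-1,126],[0,0,0],1]
    - [[1,-1,135],[0,0,0],1]
    - [[1,-1,135],[0,0,0],0]
    - [[1,-1,135],[0,0,0],0]
    - [[1,-1,135],[0,0,0],0]
    - [[1,-1,135],[0,0,0],0]
    - [[1,-1,135],[0,0,0],0]
    - [[1,-1,135],[0,0,0],0]
    - [[1,-1,135],[0,0,0],0]
    - [[1,-1,135],[0,0,0],0]
  force: 80

```text
clock: 2.7
ee_pos: [0.578, 0.1821, 0.0677]
orientation: [180.0, 0.1, -166.4]
wrist_force: [0.6, 0.4, 5.6]
gripper_width: 0.224
```

Emit:
play_rows:
  series:
    - [[0,0,-10],[0,0,0],0]
    - [[0,0,-30],[0,0,0],0]
    - [[0,0,-55],[0,0,0],0]
    - [[0,0,-80],[0,0,0],0]
    - [[2,-8,-98],[0,0,0],0]
    - [[9,-32,-107],[0,0,0],0]
    - [[18,-65,-107],[0,0,0],0]
    - [[28,-100,-107],[0,0,0],0]
    - [[38,-137,-107],[0,0,0],0]
    - [[48,-174,-107],[0,0,0],0]
    - [[58,-211,-107],[0,0,0],0]
    - [[68,-248,-107],[0,0,0],0]
    - [[79,-285,-107],[0,0,0],0]
    - [[89,-322,-107],[0,0,0],0]
    - [[100,-358,-107],[0,0,0],0]
    - [[110,-393,-107],[0,0,0],0]
    - [[118,-424,-107],[0,0,0],0]
    - [[124,-446,-107],[0,0,0],0]
    - [[127,-456,-107],[0,0,0],0]
    - [[127,-456,-107],[0,0,0],0]

```text
clock: 4.37
ee_pos: [0.5604, -0.2937, 0.1737]
orientation: [-179.9, 0.0, -166.6]
wrist_force: [-0.1, 0.6, -2.3]
gripper_width: 0.222
```

Run:
```python
from h import *
for _ in range(5): r.get_image('side')
T=toolT();im=r.get_image('wrist');cv2.imwrite('pics/w2.png',im);np.save('w2T.npy',T)
s=r.read_state();print(s['clock'],s['ee_pos'],s['orientation'],proj('wrist',[.493,-.307,.056],T),s['wrist_force'],s['ft_torque'],s['gripper_width'])
for i in range(6):
    s=r.read_state();print(s['ee_pos'],s['orientation']);
cv2.imwrite('pics/side2.png',r.get_image('side'));cv2.imwrite('pics/scene2.png',r.get_image('scene'))
```

```text
4.6667 [ 0.56078623 -0.28938973  0.1733739 ] [ 1.79958571e+02 -1.94285472e-02 -1.66313148e+02] [318.29115387 139.67742648] [-0.38283661  0.88776966 -2.69712836] [ 0.03172296 -0.00919324 -0.02295348] 0.21809250145318193
[ 0.56078623 -0.28938973  0.1733739 ] [ 1.79958571e+02 -1.94285472e-02 -1.66313148e+02]
[ 0.56078623 -0.28938973  0.1733739 ] [ 1.79958571e+02 -1.94285472e-02 -1.66313148e+02]
[ 0.56078623 -0.28938973  0.1733739 ] [ 1.79958571e+02 -1.94285472e-02 -1.66313148e+02]
[ 0.56078623 -0.28938973  0.1733739 ] [ 1.79958571e+02 -1.94285472e-02 -1.66313148e+02]
[ 0.56078623 -0.28938973  0.1733739 ] [ 1.79958571e+02 -1.94285472e-02 -1.66313148e+02]
[ 0.56078623 -0.28938973  0.1733739 ] [ 1.79958571e+02 -1.94285472e-02 -1.66313148e+02]
```

View pics/w2.png

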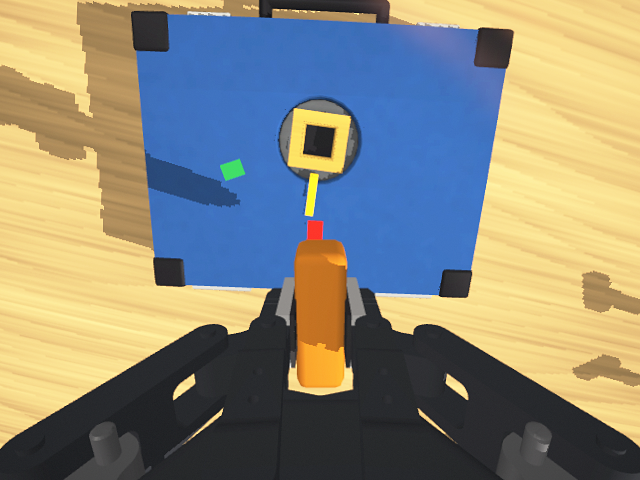

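The wrist view shows the brass nut centred at about (320,140), the pointer running from (314,176) to (309,215), just clockwise of the red mark at (315,230), and the key held straight in the jaws. Measuring the socket.

Run:
```python
from h import *
np.set_printoptions(precision=4,suppress=True)
im=cv2.imread('pics/w2.png');T=np.load('w2T.npy');T[:3,:3]=R.from_euler('xyz',[180,0,193.6],degrees=True).as_matrix()
hsv=cv2.cvtColor(im,cv2.COLOR_BGR2HSV)
g=cv2.cvtColor(im,cv2.COLOR_BGR2GRAY)
def show(name,m,z,off):
    cs,_=cv2.findContours(m,cv2.RETR_EXTERNAL,cv2.CHAIN_APPROX_NONE);c=max(cs,key=cv2.contourArea)+np.array(off)
    rect=cv2.minAreaRect(c);b=cv2.boxPoints(rect);P=np.array([onz('wrist',p,z,T) for p in b])
    e=P[1]-P[0];f=P[2]-P[1];print(name,rect,'ctr',P.mean(0),'sides',np.linalg.norm(e),np.linalg.norm(f),'ang',np.degrees(np.arctan2(e[1],e[0])))
    return P.mean(0)
yl=cv2.inRange(hsv,(15,90,120),(32,255,255))
nut=np.zeros_like(yl);nut[95:175,270:370]=yl[95:175,270:370]
A=show('nut',nut,.056,[0,0])
roi=(g[118:164,298:342]<100).astype(np.uint8);show('hole',roi,.056,[298,118])
ptr=np.zeros_like(yl);ptr[177:217,295:330]=yl[177:217,295:330]
B=show('ptr',ptr,.06,[0,0])
d=B-A;print('ptr angle',np.degrees(np.arctan2(d[1],d[0])))
rd=cv2.inRange(hsv[215:245,290:335],(0,180,150),(5,255,255));C=show('red',rd,.06,[290,215]);d=C-A;print(np.degrees(np.arctan2(d[1],d[0])))
gr=cv2.inRange(hsv[150:190,210:255],(45,120,100),(80,255,255));C=show('green',gr,.06,[210,150]);d=C-A;print(np.degrees(np.arctan2(d[1],d[0])))
# triangulate socket centre with first scene/side pictures
print(tri([ray('scene',(102,253)),ray('side',(370,390)),ray('wrist',(320,140),T)]))
# handle in wrist
hm=cv2.inRange(hsv,(5,180,90),(22,255,255));hm[:235]=0;ys,xs=np.nonzero(hm);print('handle px',xs.min(),xs.max(),ys.min(),ys.max(),[ (y,xs[ys==y].min(),xs[ys==y].max()) for y in (260,300,340,370)])
print('expect hc top',[proj('wrist',(T@np.array([x,0,-.0187+.0024-.012,1]))[:3],T) for x in(-.03,0,.03)])
```

```text
nut ((317.989990234375, 140.5699920654297), (58.40702819824219, 58.54844284057617), 8.130102157592773) ctr [ 0.4941 -0.307   0.056 ] sides 0.04227965597638594 0.04266799744610289 ang -176.1888434312722
hole ((318.4800109863281, 140.63999938964844), (28.284271240234375, 29.415645599365234), 8.130102157592773) ctr [ 0.4938 -0.3067  0.056 ] sides 0.021254629055293756 0.02087653010641531 ang -175.51138753056264
ptr ((311.1747131347656, 195.82713317871094), (9.18308162689209, 39.103546142578125), 7.431407928466797) ctr [ 0.535  -0.3026  0.06  ] sides 0.03028116362405657 0.006934169420924828 ang -174.41673775254048
ptr angle 6.154680077317962
red ((314.0, 230.0), (18.0, 14.0), 90.0) ctr [ 0.5608 -0.2942  0.06  ] sides 0.010972101616627247 0.014742978498578814 ang 103.5646460472488
10.833212303295449
green ((232.10157775878906, 169.28770446777344), (16.141775131225586, 21.300487518310547), 70.55996704101562) ctr [ 0.5291 -0.3651  0.06  ] sides 0.016320142880304176 0.011761037840957054 ang 121.97470518101878
-58.9899580489063
(array([ 0.493 , -0.3066,  0.0546]), np.float64(0.0017336193044437988))
handle px 294 346 239 386 [(260, np.int64(295), np.int64(345)), (300, np.int64(296), np.int64(344)), (340, np.int64(297), np.int64(343)), (370, np.int64(297), np.int64(343))]
expect hc top [array([320.2982, 393.2994]), array([320.2733, 329.9073]), array([320.2443, 256.872 ])]
```

Run:
```python
from h import *
np.set_printoptions(precision=1,suppress=True)
T=np.load('w2T.npy')
for o in (0,.001,.002,.003,.004,.005):
    f=lambda x,z:proj('wrist',(T@np.array([x+o,0,-.0187+.0024+z,1]))[:3],T)[1]
    print(o,'far top edge',f(-.03,-.012),'near end top/bottom edge',f(.03,-.012),f(.03,.012))
out=[]
for n in('scene','side'):
    im=cv2.imread(f'pics/{n}2.png')
    def P(x,y,z): return proj(n,(T@np.array([x+.0025,y,-.0163+z,1]))[:3])
    c=P(0,0,.03);s=5;x0,y0=int(c[0]-40),int(c[1]-50)
    cr=cv2.resize(im[y0:y0+100,x0:x0+80],None,fx=s,fy=s,interpolation=2)
    for z,w in((-.012,.03),(.012,.03)):
        q=np.array([P(a*w,b*.01,z) for a,b in((1,1),(1,-1),(-1,-1),(-1,1))]);cv2.polylines(cr,[np.int32((q-[x0,y0]+.5)*s)],True,(0,0,255),1)
    for z,w in((.012,.009),(.064,.009),(.076,.005)):
        q=np.array([P(a*w,b*w,z) for a,b in((1,1),(1,-1),(-1,-1),(-1,1))]);cv2.polylines(cr,[np.int32((q-[x0,y0]+.5)*s)],True,(255,255,0),1)
    out.append(cr)
cv2.imwrite('pics/c2.png',np.hstack(out))
```

```text
0 far top edge 393.29943229252456 near end top/bottom edge 256.8719527847006 237.7463329286505
0.001 far top edge 391.3269610612397 near end top/bottom edge 254.25451099257458 235.51035758832305
0.002 far top edge 389.3452550637501 near end top/bottom edge 251.62468947738614 233.26567823304393
0.003 far top edge 387.35426610258145 near end top/bottom edge 248.9824344969998 231.01226520065833
0.004 far top edge 385.35394578292335 near end top/bottom edge 246.32769243278446 228.7500889301421
0.005 far top edge 383.34424551394284 near end top/bottom edge 243.66040980211048 226.4791199674889
```

View pics/c2.png

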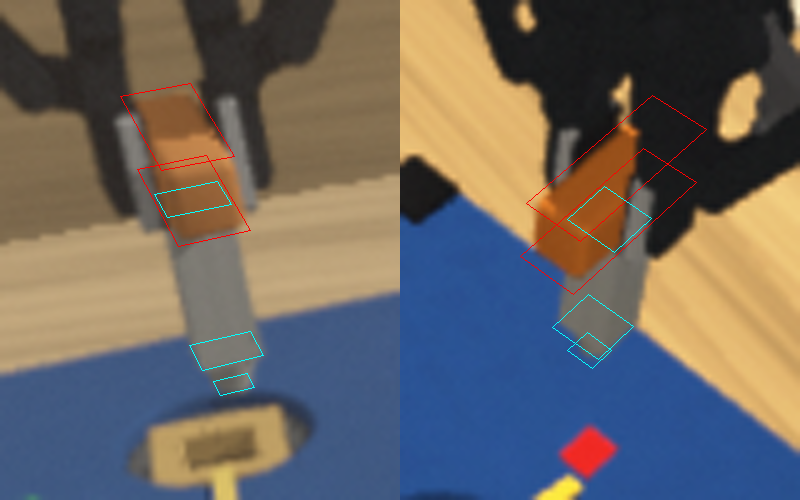

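Run:
```python
from h import *
p=[]
for _ in range(4): r.get_image('side'); p.append(r.read_state()['ee_pos'])
print(np.round(p,4)); print(move([.4958,-.3066,.150],185))
```

```text
[[ 0.561  -0.2902  0.1735]
 [ 0.5609 -0.2904  0.1734]
 [ 0.5609 -0.2906  0.1734]
 [ 0.5609 -0.2908  0.1734]]
(array([67. , -0.1, 23.4]), array([-0.  , -0.  ,  0.15]))
```

Emit:
play_rows:
  series:
    - [[10,0,4],[0,0,0.03],0]
    - [[28,0,12],[0,0,0.07],0]
    - [[48,0,19],[0,0,0.12],0]
    - [[62,0,23],[0,0,0.15],0]
    - [[67,0,23],[0,0,0.15],0]
    - [[67,0,23],[0,0,0.15],0]
    - [[67,0,23],[0,0,0.15],0]

```text
clock: 5.55
ee_pos: [0.4961, -0.3074, 0.1507]
orientation: [-180.0, 0.1, -175.0]
wrist_force: [-0.1, 0.5, -1.5]
gripper_width: 0.22
```

Run:
```python
from h import *
for _ in range(5): a=r.get_image('scene'); b=r.get_image('side')
s=r.read_state();print(s['clock'],s['ee_pos'],s['orientation'],s['wrist_force'],s['ft_torque'])
T=toolT(s);K=np.array([.4938,-.3068]);out=[]
for n,im in(('scene',a),('side',b)):
    c=proj(n,[.4938,-.3068,.075]);sc=6;x0,y0=int(c[0]-33),int(c[1]-45);cr=cv2.resize(im[y0:y0+80,x0:x0+66],None,fx=sc,fy=sc,interpolation=2)
    for z,w,col in((.064,.009,(255,255,0)),(.076,.005,(255,255,0))):
        q=np.array([proj(n,(T@np.array([x*w+.002,y*w,-.0163+z,1]))[:3]) for x,y in((1,1),(1,-1),(-1,-1),(-1,1))]);cv2.polylines(cr,[np.int32((q-[x0,y0]+.5)*sc)],True,col,1)
    A=np.radians(5);
    q=np.array([proj(n,[K[0]+.01125*(x*np.cos(A)-y*np.sin(A)),K[1]+.01125*(x*np.sin(A)+y*np.cos(A)),.056]) for x,y in((1,1),(1,-1),(-1,-1),(-1,1))]);cv2.polylines(cr,[np.int32((q-[x0,y0]+.5)*sc)],True,(0,0,255),1)
    out.append(cr)
cv2.imwrite('pics/c3.png',np.hstack(out)); print(move([.4958,-.3066,.150],185))
```

```text
6.05 [ 0.49588078 -0.30683229  0.15035989] [-1.79992383e+02  1.13945307e-03 -1.74983882e+02] [-0.0902178   0.1857015  -1.75707474] [0.03566692 0.03338979 0.01611171]
(array([0.1, 0.2, 0.4]), array([-0.,  0.,  0.]))
```

View pics/c3.png

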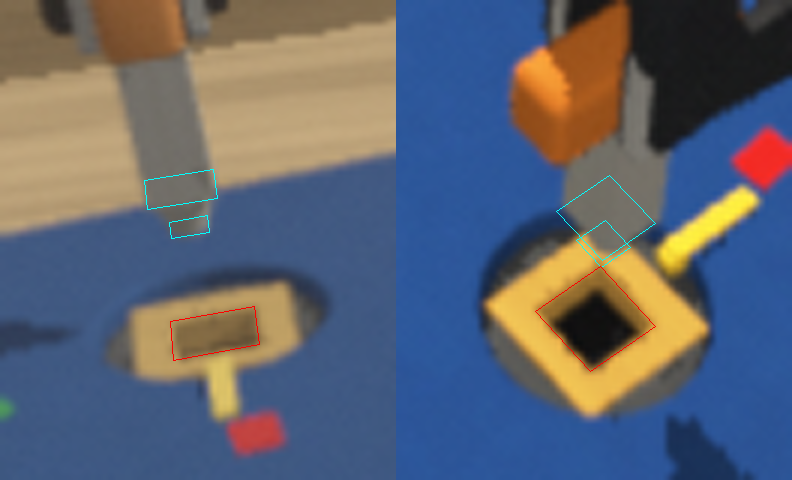

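Emit:
play_rows:
  series:
    - [[0.4,1,8],[0,0,0],0]
    - [[0.4,1,18],[0,0,0],0]
    - [[0.4,1,28],[0,0,0],0]
    - [[0.4,1,34],[0,0,0],0]
    - [[0.4,1,38],[0,0,0],0]
    - [[0.4,1,42],[0,0,0],0]
    - [[0.4,1,46],[0,0,0],0]
    - [[0.4,1,46],[0,0,0],0]
    - [[0.4,1,46],[0,0,0],0]

```text
clock: 6.8
ee_pos: [0.4952, -0.306, 0.1042]
orientation: [180.0, -0.0, -175.0]
wrist_force: [0.7, -0.4, -1.9]
gripper_width: 0.221
```

Run:
```python
from h import *
s=r.read_state();print(s['clock'],s['ee_pos'],s['orientation'],s['wrist_force'],s['ft_torque'])
```

```text
6.8 [ 0.49518314 -0.30598405  0.10420172] [ 1.79997621e+02 -1.11987799e-02 -1.75005325e+02] [ 0.72933769 -0.44928562 -1.86740086] [ 0.00731601 -0.040832    0.01026779]
```

Emit:
play_rows:
  series:
    - [[0,0,4],[0,0,0],0]
    - [[0,0,9],[0,0,0],0]
    - [[0,0,14],[0,0,0],0]
    - [[0,0,18],[0,0,0],0]
    - [[0,0,20],[0,0,0],0]
    - [[0,0,21],[0,0,0],0]
    - [[0,0,22],[0,0,0],0]
    - [[0,0,22],[0,0,0],0]

```text
clock: 7.47
ee_pos: [0.4952, -0.306, 0.0822]
orientation: [-180.0, -0.0, -175.0]
wrist_force: [-0.5, 0.1, -2.0]
gripper_width: 0.22
```

No contact yet; feeling for the floor.

Emit:
play_rows:
  series:
    - [[0,0,0.7],[0,0,0],0]
    - [[0,0,1.4],[0,0,0],0]
    - [[0,0,2],[0,0,0],0]
    - [[0,0,2],[0,0,0],0]

```text
clock: 7.8
ee_pos: [0.4955, -0.3062, 0.0816]
orientation: [-180.0, 0.0, -175.0]
wrist_force: [-1.4, 1.9, 7.9]
gripper_width: 0.222
```

Emit:
play_rows:
  series:
    - [[0,-0.1,0],[0,0,0.06],0]
    - [[0,-0.2,0],[0,0,0.12],0]
    - [[0,-0.4,0],[0,0,0.18],0]
    - [[0.1,-0.5,0],[0,0,0.24],0]
    - [[0.1,-0.6,0],[0,0,0.3],0]
    - [[0.1,-0.7,0],[0,0,0.36],0]
    - [[0.2,-0.8,0],[0,0,0.42],0]
    - [[0.2,-0.9,0],[0,0,0.48],0]
    - [[0.3,-1.0,0],[0,0,0.54],0]
    - [[0.3,-1.1,0],[0,0,0.6],0]
    - [[0.4,-1.2,0],[0,0,0.66],0]
    - [[0.5,-1.3,0],[0,0,0.72],0]
    - [[0.6,-1.4,0],[0,0,0.78],0]
    - [[0.7,-1.5,0],[0,0,0.84],0]
    - [[0.8,-1.6,0],[0,0,0.9],0]
    - [[0.9,-1.6,0],[0,0,0.96],0]
    - [[1.0,-1.7,0],[0,0,1.02],0]
    - [[1.1,-1.8,0],[0,0,1.08],0]
    - [[1.2,-1.8,0],[0,0,1.14],0]
    - [[1.3,-1.9,0],[0,0,1.2],0]

```text
clock: 9.47
ee_pos: [0.4947, -0.307, 0.0816]
orientation: [179.9, -0.0, 116.1]
wrist_force: [0.2, 5.6, 8.5]
gripper_width: 0.219
```

Run:
```python
from h import *
s=r.read_state();print(s['clock'],s['ee_pos'],s['orientation'],s['wrist_force'],s['ft_torque'],s['qpos'])
cv2.imwrite('pics/w4.png',r.get_image('wrist'))
```

```text
9.4667 [ 0.49467522 -0.30702027  0.08158323] [ 1.79905254e+02 -1.87139179e-02  1.16057956e+02] [0.16491666 5.59009646 8.52432166] [ 1.08999847 -0.1553053   0.09078246] [-38.68267598  28.87713346  97.4652823    0.11632756  53.63413549
 -64.80957258]
```

View pics/w4.png

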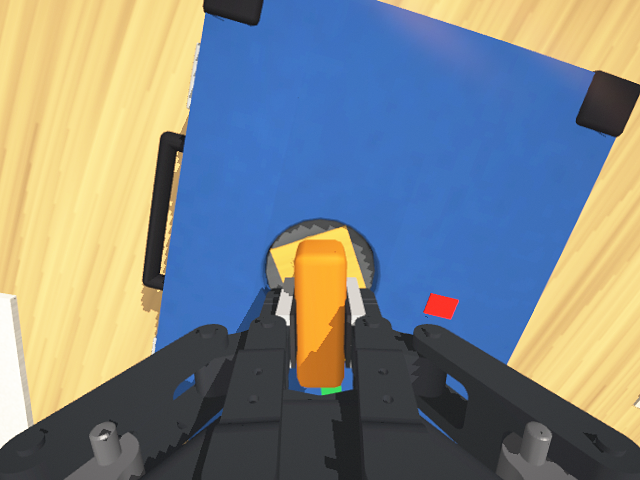

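The key is driving: the nut trails the handle by about 17° and the torque is about 0.09 N m. I'll continue towards the stop.

Emit:
play_rows:
  series:
    - [[0,0,0],[0,0,0.04],0]
    - [[0,0,0],[0,0,0.08],0]
    - [[0,0,0],[0,0,0.12],0]
    - [[0.1,0,0],[0,0,0.16],0]
    - [[0.1,0,0],[0,0,0.19],0]
    - [[0.1,0,0],[0,0,0.22],0]
    - [[0.1,0,0],[0,0,0.22],0]

```text
clock: 10.1
ee_pos: [0.4947, -0.3071, 0.0816]
orientation: [179.9, -0.0, 103.5]
wrist_force: [0.2, 4.4, 8.4]
gripper_width: 0.217
```

Run:
```python
from h import *
s=r.read_state();print(s['clock'],s['ee_pos'],s['orientation'],s['wrist_force'],s['ft_torque'])
```

```text
10.1 [ 0.49466758 -0.30712218  0.08159204] [ 1.79912640e+02 -2.26138589e-02  1.03530933e+02] [0.2469977  4.39553506 8.37403742] [0.95481068 0.01571162 0.05226035]
```

Emit:
play_rows:
  series:
    - [[0,0,0],[0,0,0.02],0]
    - [[0,0,0],[0,0,0.04],0]
    - [[0,0,0],[0,0,0.06],0]
    - [[0,0,0],[0,0,0.06],0]

```text
clock: 10.43
ee_pos: [0.4946, -0.307, 0.0816]
orientation: [179.9, -0.0, 100.2]
wrist_force: [-1.1, 4.8, 9.1]
gripper_width: 0.222
```

Run:
```python
from h import *
s=r.read_state();print(s['clock'],s['ee_pos'],s['orientation'],s['wrist_force'],s['ft_torque'])
```

```text
10.4333 [ 0.49459206 -0.30701872  0.08160033] [ 1.79927328e+02 -3.16451968e-02  1.00158480e+02] [-1.10785368  4.81758098  9.05424323] [1.01864967 0.03363748 0.27203542]
```

Emit:
play_rows:
  series:
    - [[0,0,0],[0,0,0.02],0]
    - [[0,0,0],[0,0,0.04],0]
    - [[0,0,0],[0,0,0.04],0]

```text
clock: 10.68
ee_pos: [0.4946, -0.307, 0.0816]
orientation: [179.9, -0.0, 97.9]
wrist_force: [-0.4, 4.6, 8.4]
gripper_width: 0.22
```

Run:
```python
from h import *
s=r.read_state();print(s['clock'],s['ee_pos'],s['orientation'],s['wrist_force'],s['ft_torque'])
```

```text
10.6833 [ 0.49459384 -0.30702326  0.08160479] [ 1.79932857e+02 -2.84599163e-02  9.78985286e+01] [-0.43398818  4.62694247  8.41723603] [ 1.02901474 -0.02155775  0.50824336]
```

Emit:
play_rows:
  series:
    - [[0,0,0],[0,0,0.02],0]
    - [[0,0,0],[0,0,0.04],0]
    - [[0,0,0],[0,0,0.06],0]
    - [[0,0,0],[0,0,0.06],0]
    - [[0,0,0],[0,0,0.06],0]

```text
clock: 11.1
ee_pos: [0.4946, -0.307, 0.0816]
orientation: [179.9, -0.0, 94.6]
wrist_force: [0.7, 5.7, 8.3]
gripper_width: 0.217
```

Run:
```python
from h import *
s=r.read_state();print(s['clock'],s['ee_pos'],s['orientation'],s['wrist_force'],s['ft_torque'])
b=r.get_image('side');a=r.get_image('scene')
c=lambda n,im:cv2.resize(im[(y:=int(proj(n,[.51,-.32,.06])[1])-40):y+80,(x:=int(proj(n,[.51,-.32,.06])[0])-50):x+100],None,fx=4,fy=4,interpolation=2)
cv2.imwrite('pics/c5.png',np.hstack([c('scene',a),c('side',b)]))
```

```text
11.1 [ 0.49457431 -0.30703067  0.08159653] [ 1.79947400e+02 -2.08606205e-02  9.45733342e+01] [0.70022411 5.66951209 8.29673755] [1.07067794 0.01824858 0.9159434 ]
```

View pics/c5.png

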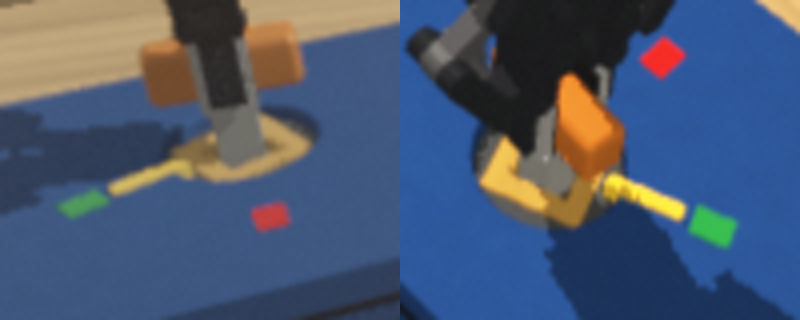

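Emit:
play_rows:
  series:
    - [[0,0,0],[0,0,-0.05],0]
    - [[0,0,-0.5],[0,0,-0.09],0]
    - [[0,0,-0.8],[0,0,-0.13],0]
    - [[0,0,-0.8],[0,0,-0.13],0]
    - [[0,0,-0.8],[0,0,-0.13],0.4]
    - [[0,0,-0.8],[0,0,-0.13],0.6]
    - [[0,0,-0.8],[0,0,-0.13],1]
    - [[0,0,-0.8],[0,0,-0.13],1]
    - [[0,0,-0.8],[0,0,-0.13],1]
    - [[0,0,-0.8],[0,0,-0.13],1]
    - [[0,0,-0.8],[0,0,-0.13],1]
    - [[0,0,-0.8],[0,0,-0.13],1]

```text
clock: 12.2
ee_pos: [0.494, -0.308, 0.0811]
orientation: [-180.0, 0.0, 101.9]
wrist_force: [0.1, -0.6, 0.1]
gripper_width: 0.999
```

Emit:
play_rows:
  series:
    - [[0,0,-4],[0,0,0],1]
    - [[0,0,-10],[0,0,0],1]
    - [[0,0,-20],[0,0,0],1]
    - [[0,0,-40],[0,0,0],1]
    - [[0,0,-70],[0,0,0],1]
    - [[0,0,-100],[0,0,0],1]
    - [[0,0,-125],[0,0,0],1]
    - [[0,0,-140],[0,0,0],1]
    - [[0,0,-140],[0,0,0],1]
    - [[0,0,-140],[0,0,0],1]

```text
clock: 13.03
ee_pos: [0.4946, -0.3083, 0.2229]
orientation: [179.9, 0.2, 101.9]
wrist_force: [0.8, 1.3, -0.3]
gripper_width: 1.0
```

Run:
```python
from h import *
for _ in range(4): r.get_image('side')
s=r.read_state();T=toolT(s);print(s['clock'],s['ee_pos'],s['orientation'],s['wrist_force'],s['gripper_width'])
w=r.get_image('wrist');b=r.get_image('side');a=r.get_image('scene')
def c(n,im):
    x,y=map(int,proj(n,[.51,-.32,.08])); x=max(x,50); im=im.copy()
    # expected handle of a homed key: yaw best 100..; draw centre and top/bottom heights
    for z in (.086,.098,.110):
        cv2.circle(im,tuple(np.int32(proj(n,[.4938,-.3068,z]).round())),0,(255,255,0),-1)
    return cv2.resize(im[y-50:y+50,x-50:x+50],(400,400),interpolation=2)
cv2.imwrite('pics/c6.png',np.hstack([c('scene',a),c('side',b)]));cv2.imwrite('pics/w6.png',w)
```

```text
13.2333 [ 0.49317991 -0.30726213  0.21981281] [-1.79898878e+02 -1.11147125e-01  1.01915782e+02] [0.69464538 0.18228075 0.24910836] 1.0015257703538627
```

View pics/c6.png

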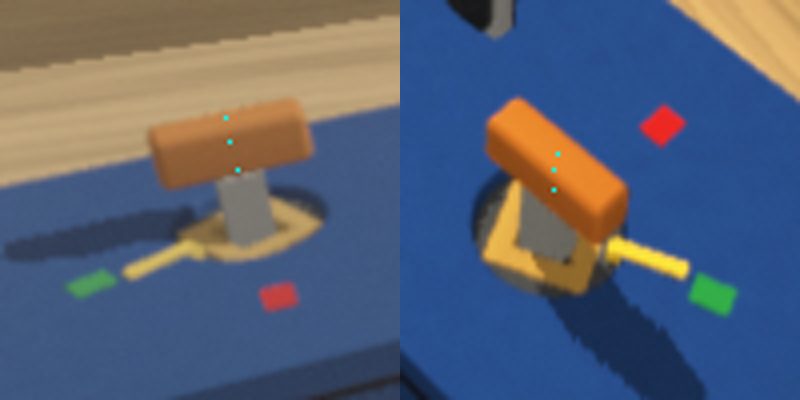

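View pics/w6.png

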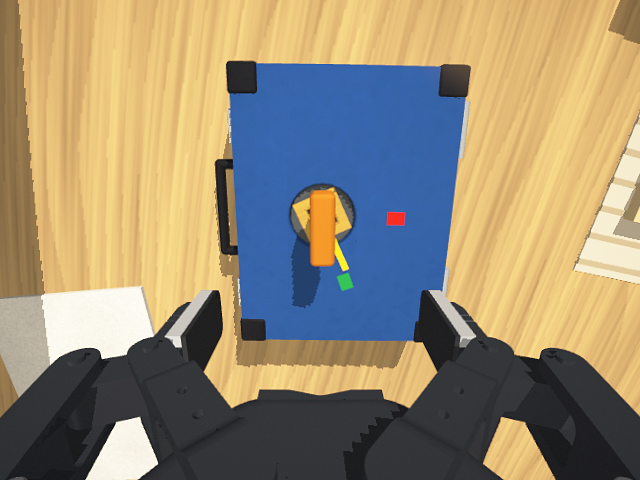

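Run:
```python
from h import *
T=toolT();L=np.array([.4938,-.3068])
im=cv2.imread('pics/w6.png');hsv=cv2.cvtColor(im,cv2.COLOR_BGR2HSV)
for n,lo,hi,(x0,x1,y0,y1) in(('ptr',(23,150,150),(33,255,255),(336,352,243,274)),('green',(45,120,100),(80,255,255),(330,360,270,295)),('red',(0,180,150),(5,255,255),(380,410,205,230))):
    ys,xs=np.nonzero(cv2.inRange(hsv[y0:y1,x0:x1],lo,hi));P=np.array([onz('wrist',(x+x0,y+y0),.06,T)[:2] for x,y in zip(xs,ys)])
    d=P.mean(0)-L;a=np.degrees(np.arctan2(d[1],d[0]));w,v=np.linalg.eigh(np.cov(P.T));print(n,len(xs),P.mean(0),a,'axis',np.degrees(np.arctan(v[1,1]/v[0,1])))
r.close_job()
```

```text
ptr 145 [ 0.52019483 -0.34246893] -53.49874373336521 axis -57.33311440892078
green 183 [ 0.52949723 -0.36537596] -58.64112693883547 axis -57.96400315490895
red 193 [ 0.5612737  -0.29428847] 10.50493910471003 axis 8.437914782305718
the job is handed in; nothing more can be done
```

The case is locked as far as my checks show. I handed the job in at about 13 s of the 43 s allowed; the hand-in reports no verdict.

I took the amber square key from the stand and pushed it into the socket until it met the floor. I then turned it clockwise until the turning torque climbed steadily to 0.92 N m, well above the 0.08 N m friction, so it was on the hard stop. After easing the load off, I opened the jaws and lifted clear. I did not touch the green-handled key, the tray, the stone or the decoy keys.

- **Key home:** it met the floor with the tool tip at 81.6 mm, where 81.7 mm was expected. In the last pictures the handle sits at the height of a homed key, standing in the lock.
- **Pointer:** the pictures show it at the green mark. Its long axis measured -57.3°, against -58° to -58.6° for the green mark.
- **Disagreement:** the direction from the lock's centre to the visible part of the pointer came out at -53.5°. The handle hides part of the pointer, so I trust the axis and the torque stop more.
- **Robot clear:** the gripper was open, about 14 cm above where it let go, with nothing but noise on the wrist force.

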